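Shut the loaded thermal bath

ROBOT

A 6-joint arm with a two-finger parallel gripper is mounted at the origin on the work surface. World frame = base frame: x ahead of the robot, y to its left, z up, the work surface at z = 0. Lengths are in mm, angles in rad, forces in N, time in s.
With the tool pointing down it reaches from about 275 to 750 mm from the base axis. Payload 10.2 kg.
Tool frame: the origin (TCP) lies midway between the tips of the shut fingers; the grasp point (between the pads) lies robot.grasp_offset behind it (robot.grasp_offset is the distance from the TCP to the grasp point, in mm); z points along the fingers, y is the line along which they close (so a half turn about z gives the same grasp; the last joint's range is limited). The gripper opens to 85 mm and grips with 20 to 120 N. Pads are 22 mm wide; open, the fingers measure 114 mm over their backs; the gripper's body (76 mm by 85 mm) begins 54 mm behind the grasp point. The pads swing forward as they close: fully open they stand 13 mm farther back than shut.
Start: joints at [-1.535, 0.313, 1.498, -0, 1.331, -0.223], TCP at [134.345, -507.526, 231.294] pointing down, gripper open.
Joint ranges: [-2.94, 2.94], [-0.97, 2.17], [0.19, 2.56], [-1.23, 4.37], [0.02, 3.11], [-2.88, 2.88]. Speed limits (rad/s): [2.39, 2.39, 3.01, 3.14, 3.14, 3.14].

INTERFACE

Orientations are given as a rotation vector (axis times angle).
In Python, from cell import readout, read_camera, order, find_in, robot gives the robot as it stands.
- The arm moves only by the shell command python3 -m creep 'ROWS' [OPENING] [FORCE]. ROWS is JSON, a list of rows, each an object of numbers: "dx", "dy", "dz": the shift along the tool's x, y, z in units of 0.02 m (1.0 is 0.02 m); "turn": the turn about the tool's z in units of 8 degrees (1.0 is 8 degrees). In form: [{"dx": .., "dy": .., "dz": .., "turn": ..}, ...]. A call has 1 to 8 rows; each row shifts and turns the commanded pose from where the row before left it, along the tool's axes as they then stand; what a row does not reach is not made up. A row lasts 1/10 s, in which the tool goes at most 50 mm and 8.59 degrees, less where a joint would pass 70% of its speed; a pose out of reach is approached as far as the arm can. A call with a number of a shift or a turn outside -1 to 1 is refused whole. A call with a gripper value outside its range is refused whole. OPENING is the gripper's target within -1 to 1 (fully open at 1, half-way at 0, shut at -1), set as the call begins (- or left out, the last holds). The fingers move at their own pace and stop on an object; FORCE is the grip in N (left out, the last holds). Time passes only in rows, so rows that do not move let the fingers close. It gives the time, the measured TCP pose, the force, the opening and the grip force at its end, in the units of the state.
- readout.read_state(): the state, without advancing time (a new reading comes with each control period).
- read_camera(name): name is "side" or "top"; returns a dict with "frame" (400x640x3 uint8, red, green, blue), "K" (3x3 intrinsics, pixels), "eye" and "orientation" of the camera in the world. Camera axes: x right, y down, z forward; pixel columns grow to the right and rows downward; lengths in mm; the calibration is good to about 2 mm. A picture is of the moment at which its call begins. There is no depth.
- order.hand_in(): hands the job in; it is judged then, once.
Trained networks look in a picture, given as the dict that the camera call returned (one of the last four; its "shot" number tells which), for a name from the list of things; names that differ only in an ending like _2 or _b are one class to them, and where a whole thing is asked for, a point or a joint stands for the part that bears it (a point fixed in the world has none). Each returns a list of dicts, best first, with "conf" (0 to 1); they miss things now and then, are a little off and sometimes report something else, mostly with a low value. They report only what shows in the picture. A call takes as long as a camera call.
- find_in(label, picture): "pixel" ([column, row] in pixels, amid what is visible of it).
The state is a dict: "time": time; "joint_pos": joint angles; "joint_vel": joint speeds; "effort": joint torques, N m; "tool_pos": TCP position; "ee_rot": TCP orientation; "ft_force": force on the tool from outside, world axes, zero at the start; "ft_torque": the same for the moment, N m; "gripper_width": finger opening in mm; "finger_force": force on a finger pad.
Only numpy, scipy, OpenCV 4.12 (cv2) and the standard library are available. Lean on these libraries where they do the work, as an engineer would, in place of code of your own. Each camera call takes 0.05 s, during which the arm holds its last target. There are 200 camera calls.

TASK

One of the two steel baths is loaded with red-capped milk jars; its lid is propped open by a folding stay. Lift the yellow handle at that stay's knee clear past centre to unlock it, then lower the lid gently until it is fully shut. Leave the other, empty bath open as it is.

Things in the scene. Friction and masses are not known exactly. Their poses are not given: they have to be found in the camera images.
- bath: Loaded bath: fixed open steel box 270 x 200 x 140 mm high holding six red-capped jars. Origin: centre of its underside, on the bench. x runs from the lid hinge (robot side) to the front panel, y to the side with the stay, z up; yaw within 20 deg. Lid hinge: a line along y at x -130, z 144 mm. Lid: 6 mm plate, 262 long, 200 wide. The empty twin bath may be left or right of it.
- bath_grip (a point): Grasp point on the axis of the loaded bath's yellow knee handle: horizontal round bar, 16 mm thick, along bath y from y 122 to 182 mm, this point at y 164; free all round and above. Locked it lies at x 14, z 225 mm (bath frame). It swings at 87 mm radius about the lower link's pivot at x 100, z 214 mm: 25 mm up goes with 6 mm to the front. Light (under 15 N); can rise 45 mm in all.
- bath_knee (a joint): Fold of the loaded bath's stay (two links outside the bath, at y 114 mm), rad. 0: locked, knee on its stop 6 mm below the line of the end pivots, so pushing the lid only jams it; 0.14: dead centre; more: unlocked, folding upward. About 0.5 with the handle raised 22 mm (it then stays up when let go), 1.5 with the lid shut.
- bath_lid (a joint): Loaded bath's lid, rad. 0: propped open 60 deg above level, outer face to the robot, top edge over the bath's middle at z 371 mm; 1.047: fully shut, level, top at z 149 mm. The hinge is stiff (0.9 N m, more than the 0.5 kg lid's weight): once unlocked the lid stays where left and must be pushed, 2 to 6 N on the outer face 190 mm from the hinge, in an arc to the front and down.
- spare_lid (a joint): Lid of the empty twin bath, built the same: 0 is propped open, and there it must stay.

How it is judged (in metres and radians):
On the way, in this order (a step that is already met when the one before it is completed fails the run):
1. the loaded bath's stay is lifted past centre (knee above 0.3 rad) with the lid still up (value of joint bath_knee above 0.3 rad and value of joint bath_lid below 0.5 rad), for 0.2 s.
2. the lid is lowered shut (value of joint bath_lid above 0.977 rad), for 0.2 s.
At the end, for the whole second after the job is handed in: The loaded bath's lid is shut to within 0.07 rad (4 degrees) and at rest; the empty bath's lid is still propped open (within 0.05 rad) (value of joint bath_lid above 0.977 rad and velocity of joint bath_lid between -0.05 and 0.05 rad/s and value of joint spare_lid below 0.05 rad); the robot touches nothing.
It fails at once if the lid is slammed (turns faster than 2.5 rad/s) (velocity of joint bath_lid above 2.5 rad/s).
It fails at once if the empty bath's lid is moved by more than 0.1 rad (value of joint spare_lid above 0.1 rad).
It also fails if it takes over 58 s, if anything falls off the work surface, if the arm or the gripper's body presses on something with over 40 N, if the wrist force passes 120 N, or if a joint passes its speed limit or range.

## Working session

There is one attempt and no reset: what is moved stays moved. The work goes in short steps, Python scripts to look and compute and a shell command to move; the robot and the scene stay as the last step left them, time stands still between calls to the robot, and variables do not carry over. Pictures are saved under pics/ and viewed, at most 10 in all, crops included, and the job is handed in when it is done.

```bash
mkdir -p pics; ls
python3 - <<'E'
from cell import readout, read_camera, find_in, robot
import cv2,json,numpy as np
s=readout.read_state()
print({k:np.round(v,3).tolist() for k,v in s.items()}, robot.grasp_offset)
for n in("side","top"):
    p=read_camera(n); cv2.imwrite(f"pics/{n}0.png",p["frame"][:,:,::-1])
    print(n,np.round(p["K"],1).tolist(),p["eye"],p["orientation"])
    for l in("bath","bath_grip","bath_lid","bath_knee","spare_lid"): print(l,find_in(l,p)[:3])
E
```

```text
pics
{'time': 0.0, 'joint_pos': [-1.535, 0.313, 1.498, 0.0, 1.331, -0.223], 'joint_vel': [0.001, 0.001, 0.001, -0.002, -0.001, 0.0], 'effort': [-0.0, -41.227, -25.974, -0.0, 0.004, -0.0], 'tool_pos': [134.356, -507.239, 230.706], 'ee_rot': [-3.114, -0.405, -0.0], 'ft_force': [0.02, -0.023, -0.888], 'ft_torque': [0.019, -0.056, 0.015], 'finger_force': 0.0, 'gripper_width': 84.978} 18.700000000000003
side [[436.6, 0.0, 324.1], [0.0, 436.6, 198.2], [0.0, 0.0, 1.0]] [-95.0877035  909.34269697 731.43685589] [-0.73357092  2.37604788 -1.41417922]
bath [{'pixel': [287.4, 232.4], 'conf': 0.7}]
bath_grip [{'pixel': [231.8, 215.5], 'conf': 0.94}]
bath_lid [{'pixel': [296.9, 194.6], 'conf': 0.61}]
bath_knee [{'pixel': [248.5, 215.4], 'conf': 0.72}, {'pixel': [230.5, 215.6], 'conf': 0.17}]
spare_lid [{'pixel': [381.3, 123.5], 'conf': 0.9}]
top [[407.4, 0.0, 318.5], [0.0, 407.4, 200.5], [0.0, 0.0, 1.0]] [ 313.95730538   24.17279846 1240.39701533] [-2.15172904  2.15741325 -0.09394691]
bath [{'pixel': [257.7, 181.1], 'conf': 0.7}]
bath_grip [{'pixel': [196.3, 163.9], 'conf': 0.71}]
bath_lid [{'pixel': [250.2, 188.5], 'conf': 0.97}]
bath_knee [{'pixel': [257.6, 179.6], 'conf': 0.72}]
spare_lid []
```

View pics/side0.png

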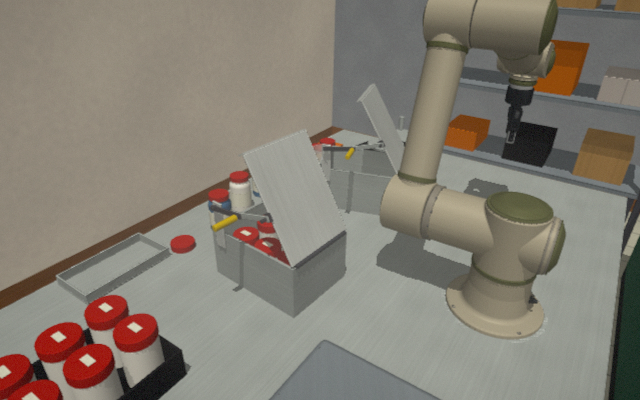

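View pics/top0.png

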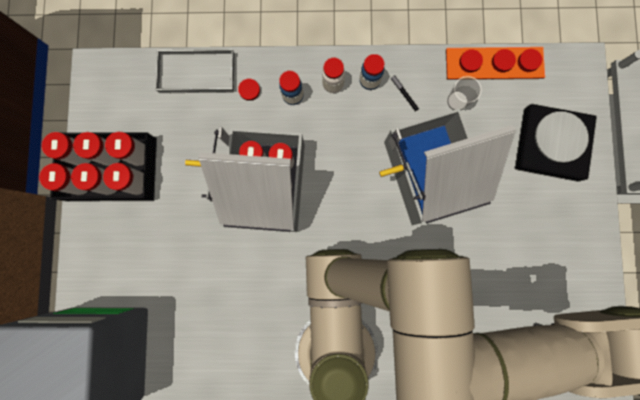

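Run:
```python
import cv2
a=cv2.imread("pics/top0.png")[115:245,175:315]; cv2.imwrite("pics/topc.png",cv2.resize(a,None,fx=4,fy=4,interpolation=cv2.INTER_CUBIC))
a=cv2.imread("pics/side0.png")[120:320,200:360]; cv2.imwrite("pics/sidec.png",cv2.resize(a,None,fx=3,fy=3,interpolation=cv2.INTER_CUBIC))
```

```text
(no output)
```

View pics/topc.png

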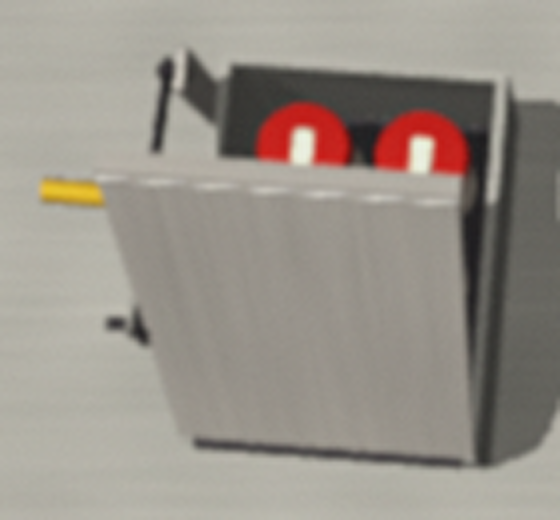

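View pics/sidec.png

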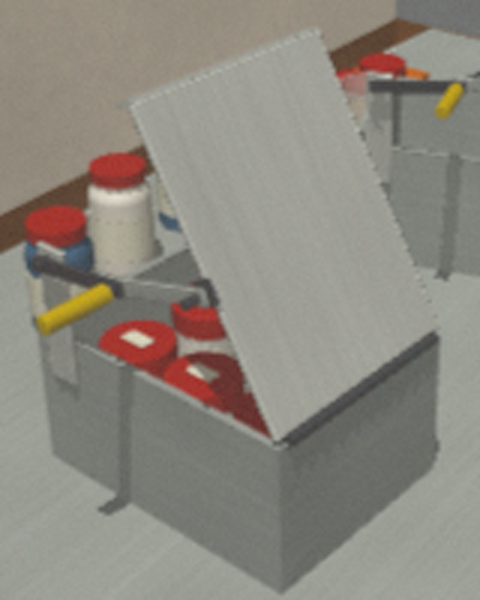

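```bash
cat > h.py <<'E'
import numpy as np,cv2
from scipy.spatial.transform import Rotation as R
def proj(p,P):
    Rc=R.from_rotvec(p["orientation"]).as_matrix(); c=(np.atleast_2d(P)-p["eye"])@Rc; q=c@p["K"].T
    return q[:,:2]/q[:,2:]
def b2w(b,P):
    P=np.atleast_2d(P).astype(float); c,s=np.cos(b[2]),np.sin(b[2])
    return np.c_[b[0]+c*P[:,0]-s*P[:,1], b[1]+s*P[:,0]+c*P[:,1], P[:,2]]
E
python3 - <<'E'
from h import *
from cell import read_camera,readout
from scipy.optimize import least_squares
t,s=read_camera("top"),read_camera("side")
T=np.array([[228,66,135,100,140],[505,78,135,-100,140],[487,465,-135,-100,140],[105,179,0,100,371],[462,205,0,-100,371],[40,190,14,182,225]],float)
S=np.array([[280,592,-135,100,0],[280,445,-135,100,140],[437,335,-135,-100,140],[52,455,135,100,0],[133,103,0,100,371],[318,30,0,-100,371],[42,323,14,182,225]],float)
tp=T[:,:2]/4+[175,115]; sp=S[:,:2]/3+[200,120]
f=lambda b:np.r_[proj(t,b2w(b,T[:,2:]))-tp,proj(s,b2w(b,S[:,2:]))-sp].ravel()
r=least_squares(f,[365,190,0],x_scale=[10,10,.05],loss="soft_l1")
print(r.x,np.degrees(r.x[2]));print(np.round(f(r.x).reshape(-1,2),1))
b=r.x;np.save("b.npy",b)
print("grip",b2w(b,[14,164,225]),"tip",b2w(b,[14,182,225]),"push",b2w(b,[[-35,0,308],[60,0,150]]))
E
```

```text
[ 4.94453841e+02  2.03224988e+02 -8.36053750e-02] -4.790235130877872
[[-0.8 -2.9]
 [ 1.4 -0.6]
 [-2.7  0. ]
 [-1.4 -1.2]
 [ 0.3 -0.7]
 [ 1.6  0.3]
 [ 1.1  0.8]
 [ 0.1  1.6]
 [ 1.9 -0.6]
 [ 1.  -0.5]
 [-1.1  0.7]
 [ 0.  -0. ]
 [ 0.6  0.7]]
grip [[522.10025381 365.48304082 225.        ]] tip [[523.603398   383.42016872 225.        ]] push [[459.57609186 206.14776797 308.        ]
 [554.24426692 198.21450695 150.        ]]
```

```bash
python3 -m creep '[{"dz":-1,"turn":-1},{"dz":-1,"turn":-1},{"dz":-1,"turn":-1},{"dz":-1,"turn":-1},{"dz":-1,"turn":-1},{"dz":-1,"turn":-1},{"dz":-1,"turn":-1},{"dz":-1,"turn":-1}]' 1
python3 -m creep '[{"dz":-1,"turn":-0.8},{"dy":1},{"dy":1},{"dy":1},{"dy":1,"dx":1},{"dy":1,"dx":1},{"dy":1,"dx":1},{"dy":1,"dx":1}]'
```

```text
invalid input
invalid input
```

```bash
python3 -m creep '[{"dx":0,"dy":0,"dz":-1,"turn":-1},{"dx":0,"dy":0,"dz":-1,"turn":-1},{"dx":0,"dy":0,"dz":-1,"turn":-1},{"dx":0,"dy":0,"dz":-1,"turn":-1},{"dx":0,"dy":0,"dz":-1,"turn":-1},{"dx":0,"dy":0,"dz":-1,"turn":-1},{"dx":0,"dy":0,"dz":-1,"turn":-1},{"dx":0,"dy":0,"dz":-1,"turn":-1}]' 1
```

```text
time: 1.5
tool_pos: [134.4, -507.4, 392.2]
ee_rot: [2.421, 2.002, -0.0]
ft_force: [-0.1, -0.1, 0.6]
gripper_width: 85.8
finger_force: 0.0
```

```bash
python3 -m creep '[{"dx":0,"dy":0,"dz":-1,"turn":-0.75},{"dx":0,"dy":1,"dz":0,"turn":0},{"dx":0,"dy":1,"dz":0,"turn":0},{"dx":0,"dy":1,"dz":0,"turn":0},{"dx":1,"dy":1,"dz":0,"turn":0},{"dx":1,"dy":1,"dz":0,"turn":0},{"dx":1,"dy":1,"dz":0,"turn":0},{"dx":1,"dy":1,"dz":0,"turn":0}]'
for i in 1 2 3; do python3 -m creep '[{"dx":1,"dy":0,"dz":0,"turn":0},{"dx":1,"dy":0,"dz":0,"turn":0},{"dx":1,"dy":0,"dz":0,"turn":0},{"dx":1,"dy":0,"dz":0,"turn":0},{"dx":1,"dy":0,"dz":0,"turn":0},{"dx":1,"dy":0,"dz":0,"turn":0},{"dx":1,"dy":0,"dz":0,"turn":0},{"dx":1,"dy":0,"dz":0,"turn":0}]';done
```

```text
time: 2.3
tool_pos: [281.8, -439.7, 411.3]
ee_rot: [2.319, 2.119, 0.0]
ft_force: [0.7, -0.7, -0.4]
gripper_width: 85.3
finger_force: 0.0
time: 3.1
tool_pos: [295.4, -280.3, 411.4]
ee_rot: [2.319, 2.119, -0.0]
ft_force: [-0.4, -0.5, 0.4]
gripper_width: 85.4
finger_force: 0.0
time: 3.9
tool_pos: [309.7, -120.9, 411.4]
ee_rot: [2.319, 2.119, 0.0]
ft_force: [0.3, 0.0, 0.3]
gripper_width: 85.5
finger_force: 0.0
time: 4.7
tool_pos: [324.1, 38.4, 411.4]
ee_rot: [2.319, 2.119, 0.0]
ft_force: [0.4, -0.1, -0.3]
gripper_width: 85.6
finger_force: 0.0
```

```bash
python3 -m creep '[{"dx":1,"dy":0,"dz":0,"turn":0},{"dx":1,"dy":0,"dz":0,"turn":0},{"dx":1,"dy":0,"dz":0,"turn":0},{"dx":1,"dy":0,"dz":0,"turn":0},{"dx":1,"dy":0,"dz":0,"turn":0},{"dx":1,"dy":0,"dz":0,"turn":0},{"dx":1,"dy":0,"dz":0,"turn":0},{"dx":1,"dy":0,"dz":0,"turn":0}]'
python3 -m creep '[{"dx":1,"dy":0.9,"dz":0,"turn":0},{"dx":1,"dy":0.9,"dz":0,"turn":0},{"dx":1,"dy":1,"dz":0,"turn":0},{"dx":1,"dy":1,"dz":0,"turn":0},{"dx":1,"dy":1,"dz":0,"turn":0},{"dx":1,"dy":1,"dz":0,"turn":0},{"dx":1,"dy":1,"dz":0,"turn":0},{"dx":1,"dy":1,"dz":0,"turn":0}]'
python3 -m creep '[{"dx":1,"dy":0.7,"dz":0.5,"turn":0},{"dx":0,"dy":0,"dz":1,"turn":0},{"dx":0,"dy":0,"dz":1,"turn":0},{"dx":0,"dy":0,"dz":1,"turn":0},{"dx":0,"dy":0,"dz":1,"turn":0},{"dx":0,"dy":0,"dz":1,"turn":0},{"dx":0,"dy":0,"dz":0,"turn":0}]'
python3 - <<'E'
from h import *
from cell import read_camera,readout,find_in
s=readout.read_state();print(np.round(s["tool_pos"],1))
b=np.load("b.npy");g=b2w(b,[14,164,225])
for n in("side","top"):
    p=read_camera(n);q=proj(p,g)[0];print(n,q,proj(p,s["tool_pos"]),find_in("bath_grip",p)[:2])
    x,y=map(int,q);a=p["frame"][max(0,y-70):y+50,max(0,x-60):x+60,::-1]
    cv2.imwrite(f"pics/{n}1.png",cv2.resize(a,None,fx=4,fy=4))
E
```

```text
time: 5.5
tool_pos: [338.6, 197.8, 411.4]
ee_rot: [2.319, 2.119, 0.0]
ft_force: [0.4, 0.7, -0.3]
gripper_width: 85.4
finger_force: 0.0
time: 6.3
tool_pos: [509.2, 342.9, 411.2]
ee_rot: [2.319, 2.119, 0.0]
ft_force: [0.0, -0.1, 0.4]
gripper_width: 85.9
finger_force: 0.0
time: 7.0
tool_pos: [523.5, 360.6, 298.6]
ee_rot: [-2.318, -2.118, 0.008]
ft_force: [0.7, 0.5, -0.4]
gripper_width: 85.4
finger_force: 0.0
[523.5 360.6 298.6]
side [221.25799265 224.92685017] [[219.11997187 193.70230091]] [{'pixel': [230.5, 219.0], 'conf': 0.9}]
top [193.58905012 163.36649632] [[185.51886837 156.56255174]] [{'pixel': [200.6, 164.6], 'conf': 0.65}]
```

View pics/side1.png

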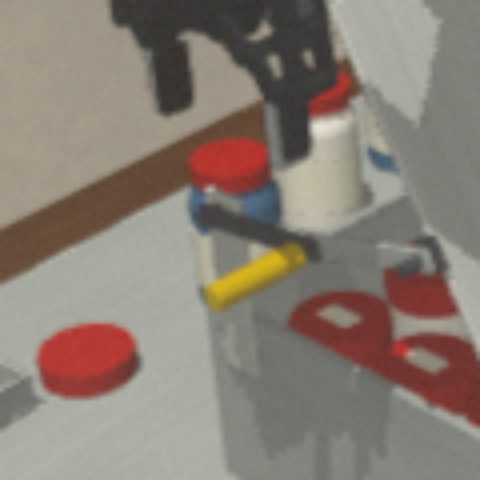

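```bash
python3 -m creep '[{"dx":0.2,"dy":-0.1,"dz":1,"turn":0},{"dx":0,"dy":0,"dz":1,"turn":0},{"dx":0,"dy":0,"dz":1,"turn":0},{"dx":0,"dy":0,"dz":1,"turn":0},{"dx":0,"dy":0,"dz":0.7,"turn":0},{"dx":0,"dy":0,"dz":0,"turn":0}]'
python3 -m creep '[{"dx":0,"dy":0,"dz":0,"turn":0},{"dx":0,"dy":0,"dz":0,"turn":0},{"dx":0,"dy":0,"dz":0,"turn":0},{"dx":0,"dy":0,"dz":0,"turn":0},{"dx":0,"dy":0,"dz":0,"turn":0},{"dx":0,"dy":0,"dz":0,"turn":0},{"dx":0,"dy":0,"dz":0,"turn":0},{"dx":0,"dy":0,"dz":0,"turn":0}]' -1 30
```

```text
time: 7.8
tool_pos: [522.3, 364.9, 206.4]
ee_rot: [-2.319, -2.118, 0.003]
ft_force: [-0.4, 0.1, -0.8]
gripper_width: 85.6
finger_force: 0.0
time: 8.6
tool_pos: [522.4, 365.1, 207.7]
ee_rot: [-2.319, -2.119, -0.0]
ft_force: [-2.9, -1.4, 4.7]
gripper_width: 14.9
finger_force: 29.5
```

```bash
python3 -m creep '[{"dx":0,"dy":0.03,"dz":-0.3,"turn":0},{"dx":0,"dy":0.06,"dz":-0.3,"turn":0},{"dx":0,"dy":0.08,"dz":-0.3,"turn":0},{"dx":0,"dy":0.1,"dz":-0.3,"turn":0},{"dx":0,"dy":0.12,"dz":-0.25,"turn":0},{"dx":0,"dy":0,"dz":0,"turn":0},{"dx":0,"dy":0,"dz":0,"turn":0},{"dx":0,"dy":0,"dz":0,"turn":0}]'
```

```text
time: 9.4
tool_pos: [530.5, 364.4, 237.1]
ee_rot: [2.319, 2.119, 0.002]
ft_force: [-2.9, 1.2, 2.5]
gripper_width: 14.4
finger_force: 30.0
```

```bash
python3 -m creep '[{"dx":0,"dy":0,"dz":0,"turn":0},{"dx":0,"dy":0,"dz":0,"turn":0},{"dx":0,"dy":0,"dz":0,"turn":0},{"dx":0,"dy":0,"dz":0,"turn":0},{"dx":0,"dy":0,"dz":0,"turn":0},{"dx":0,"dy":0,"dz":0,"turn":0}]' 1
python3 -m creep '[{"dx":0,"dy":0,"dz":-1,"turn":0},{"dx":0,"dy":0,"dz":-1,"turn":0},{"dx":0,"dy":0,"dz":-1,"turn":0},{"dx":0,"dy":0,"dz":-1,"turn":0},{"dx":0,"dy":0,"dz":-1,"turn":0},{"dx":0,"dy":0,"dz":-1,"turn":0},{"dx":0,"dy":0,"dz":0,"turn":0}]'
python3 - <<'E'
from h import *
from cell import read_camera
p=read_camera("side")
cv2.imwrite("pics/side2.png",cv2.resize(p["frame"][100:320,140:360,::-1],None,fx=2.5,fy=2.5))
E
```

```text
time: 10.0
tool_pos: [530.4, 364.3, 236.3]
ee_rot: [2.319, 2.119, 0.0]
ft_force: [0.9, 0.6, 0.4]
gripper_width: 85.3
finger_force: 0.0
time: 10.7
tool_pos: [530.8, 364.5, 358.9]
ee_rot: [2.318, 2.118, 0.008]
ft_force: [-0.1, 0.0, 0.6]
gripper_width: 85.3
finger_force: 0.0
```

View pics/side2.png

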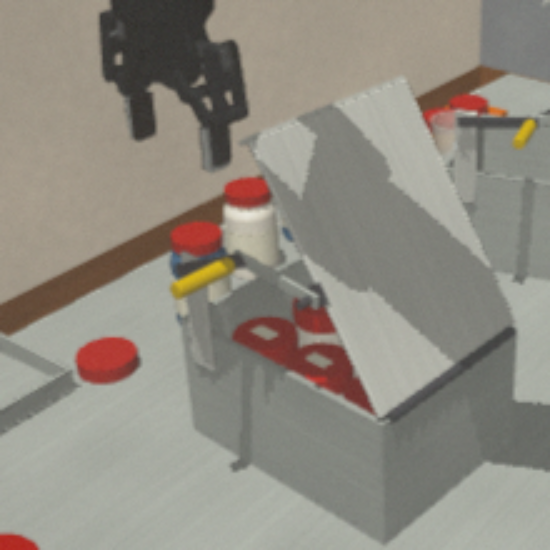

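```bash
python3 -m creep '[{"dx":0,"dy":-1,"dz":-1,"turn":0},{"dx":0,"dy":-1,"dz":-1,"turn":0},{"dx":0,"dy":-1,"dz":-1,"turn":0},{"dx":0,"dy":-1,"dz":-0.5,"turn":0},{"dx":0,"dy":-1,"dz":0,"turn":0},{"dx":-1,"dy":-0.4,"dz":0,"turn":0},{"dx":-1,"dy":0,"dz":0,"turn":0},{"dx":-1,"dy":0,"dz":0,"turn":0}]' -1
python3 -m creep '[{"dx":-1,"dy":0,"dz":0,"turn":0},{"dx":-1,"dy":0,"dz":0,"turn":0},{"dx":-1,"dy":0,"dz":0,"turn":0},{"dx":-1,"dy":0,"dz":0,"turn":0},{"dx":-1,"dy":0,"dz":0,"turn":0},{"dx":0,"dy":0,"dz":0,"turn":0},{"dx":0,"dy":0,"dz":0,"turn":0}]'
python3 - <<'E'
from h import *
from cell import readout
b=np.load("b.npy");t=np.array(readout.read_state()["tool_pos"])
c,s=np.cos(b[2]),np.sin(b[2]);d=t[:2]-b[:2]
print("bath frame",c*d[0]+s*d[1],-s*d[0]+c*d[1],t[2])
th=np.radians(np.arange(60,-2,-3));X=-144.5+190*np.cos(th)-5*np.sin(th);Z=144+190*np.sin(th)+5*np.cos(th)
print(np.c_[X,Z][[0,-1]]);print(np.round(np.c_[np.diff(X)/20,-np.diff(Z)/20],2).tolist())
E
```

```text
time: 11.55
tool_pos: [416.8, 313.7, 424.8]
ee_rot: [-2.318, -2.119, 0.003]
ft_force: [1.1, 0.0, 0.2]
gripper_width: 0.2
finger_force: 0.0
time: 12.25
tool_pos: [408.3, 214.8, 425.5]
ee_rot: [-2.319, -2.118, 0.001]
ft_force: [0.4, 0.5, 0.7]
gripper_width: -0.0
finger_force: 0.0
bath frame -86.80855889314613 4.37533639766606 425.48148626068763
[[-53.83012702 311.04482672]
 [ 45.5        149.        ]]
[[0.43, 0.25], [0.42, 0.27], [0.4, 0.29], [0.39, 0.31], [0.37, 0.33], [0.35, 0.35], [0.33, 0.37], [0.31, 0.39], [0.29, 0.4], [0.27, 0.42], [0.25, 0.43], [0.23, 0.44], [0.2, 0.45], [0.18, 0.46], [0.15, 0.47], [0.13, 0.48], [0.1, 0.49], [0.08, 0.49], [0.05, 0.49], [0.03, 0.5]]
```

```bash
python3 -m creep '[{"dx":0,"dy":0,"dz":1,"turn":0},{"dx":0,"dy":0,"dz":1,"turn":0},{"dx":0,"dy":0,"dz":1,"turn":0},{"dx":0,"dy":0,"dz":1,"turn":0},{"dx":0,"dy":0,"dz":1,"turn":0},{"dx":0,"dy":0,"dz":0.7,"turn":0},{"dx":0,"dy":0,"dz":0,"turn":0}]'
python3 -m creep '[{"dx":0,"dy":0.4,"dz":0,"turn":0},{"dx":0,"dy":0.4,"dz":0,"turn":0},{"dx":0,"dy":0.4,"dz":0,"turn":0},{"dx":0,"dy":0.3,"dz":0,"turn":0},{"dx":0,"dy":0.15,"dz":0,"turn":0},{"dx":0,"dy":0,"dz":0,"turn":0}]'
```

```text
time: 12.95
tool_pos: [407.6, 215.3, 310.2]
ee_rot: [-2.317, -2.118, 0.006]
ft_force: [-0.2, 0.7, -0.3]
gripper_width: -0.1
finger_force: 0.0
time: 13.55
tool_pos: [441.6, 211.6, 312.2]
ee_rot: [-2.32, -2.118, 0.0]
ft_force: [-0.3, -0.1, -0.3]
gripper_width: -0.2
finger_force: 0.0
```

Not in contact yet; start the arc in small calls and watch the force.

```bash
python3 -m creep '[{"dx":0,"dy":0.43,"dz":0.25,"turn":0},{"dx":0,"dy":0.42,"dz":0.27,"turn":0},{"dx":0,"dy":0.4,"dz":0.29,"turn":0},{"dx":0,"dy":0.39,"dz":0.31,"turn":0}]'
```

```text
time: 13.95
tool_pos: [474.7, 208.8, 289.5]
ee_rot: [2.319, 2.119, 0.001]
ft_force: [-0.9, 0.3, 3.5]
gripper_width: 0.0
finger_force: 1.4
```

```bash
python3 -m creep '[{"dx":0,"dy":0.37,"dz":0.33,"turn":0},{"dx":0,"dy":0.35,"dz":0.35,"turn":0},{"dx":0,"dy":0.33,"dz":0.37,"turn":0},{"dx":0,"dy":0.31,"dz":0.39,"turn":0}]'
python3 -m creep '[{"dx":0,"dy":0.29,"dz":0.4,"turn":0},{"dx":0,"dy":0.27,"dz":0.42,"turn":0},{"dx":0,"dy":0.25,"dz":0.43,"turn":0},{"dx":0,"dy":0.23,"dz":0.44,"turn":0}]'
```

```text
time: 14.35
tool_pos: [501.6, 206.2, 260.3]
ee_rot: [2.32, 2.119, -0.0]
ft_force: [0.4, 0.3, 2.1]
gripper_width: -0.4
finger_force: 0.9
time: 14.75
tool_pos: [522.0, 204.4, 226.4]
ee_rot: [-2.319, -2.119, 0.0]
ft_force: [-0.2, 0.1, 2.1]
gripper_width: 0.2
finger_force: 0.5
```

```bash
python3 -m creep '[{"dx":0,"dy":0.2,"dz":0.45,"turn":0},{"dx":0,"dy":0.18,"dz":0.46,"turn":0},{"dx":0,"dy":0.15,"dz":0.47,"turn":0},{"dx":0,"dy":0.13,"dz":0.48,"turn":0}]'
python3 -m creep '[{"dx":0,"dy":0.1,"dz":0.45,"turn":0},{"dx":0,"dy":0.08,"dz":0.4,"turn":0},{"dx":0,"dy":0.05,"dz":0.4,"turn":0},{"dx":0,"dy":0.03,"dz":0.3,"turn":0},{"dx":0,"dy":0,"dz":0,"turn":0}]'
```

```text
time: 15.15
tool_pos: [535.0, 203.2, 189.2]
ee_rot: [-2.319, -2.119, 0.0]
ft_force: [0.2, -0.4, 1.2]
gripper_width: -0.2
finger_force: 0.3
time: 15.65
tool_pos: [539.7, 202.7, 158.2]
ee_rot: [-2.319, -2.118, 0.002]
ft_force: [-0.2, -0.3, 0.1]
gripper_width: -0.2
finger_force: 0.0
```

```bash
python3 -m creep '[{"dx":0,"dy":0,"dz":0.15,"turn":0},{"dx":0,"dy":0,"dz":0.15,"turn":0},{"dx":0,"dy":0,"dz":0.15,"turn":0},{"dx":0,"dy":0,"dz":0,"turn":0}]'
```

```text
time: 16.05
tool_pos: [539.8, 202.8, 149.7]
ee_rot: [-2.319, -2.119, 0.001]
ft_force: [0.7, -0.4, -0.3]
gripper_width: -0.3
finger_force: 0.0
```

```bash
python3 -m creep '[{"dx":0,"dy":0,"dz":0.1,"turn":0},{"dx":0,"dy":0,"dz":0.1,"turn":0},{"dx":0,"dy":0,"dz":0,"turn":0}]'
python3 - <<'E'
from h import *
from cell import read_camera
p=read_camera("side")
cv2.imwrite("pics/side3.png",cv2.resize(p["frame"][60:340,140:440,::-1],None,fx=2,fy=2))
E
```

```text
time: 16.35
tool_pos: [540.2, 202.8, 148.9]
ee_rot: [2.318, 2.118, 0.002]
ft_force: [-7.9, -2.5, 19.2]
gripper_width: 0.2
finger_force: 10.2
```

View pics/side3.png

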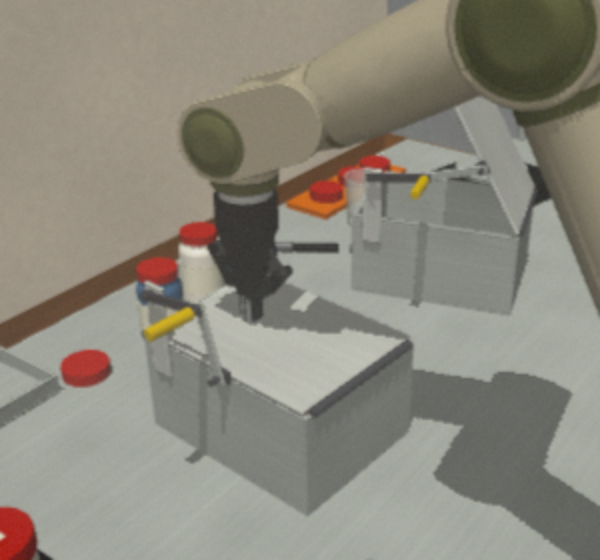

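The lid is level and shut on its rim (crop around 300,340), and the stay is folded. The spare lid is still up. I'll retreat straight up.

```bash
python3 -m creep '[{"dx":0,"dy":0,"dz":-0.3,"turn":0},{"dx":0,"dy":0,"dz":-1,"turn":0},{"dx":0,"dy":0,"dz":-1,"turn":0},{"dx":0,"dy":0,"dz":-1,"turn":0},{"dx":0,"dy":0,"dz":-1,"turn":0},{"dx":0,"dy":0,"dz":-1,"turn":0},{"dx":0,"dy":0,"dz":0,"turn":0},{"dx":0,"dy":0,"dz":0,"turn":0}]'
python3 - <<'E'
from h import *
from cell import read_camera
p=read_camera("side")
cv2.imwrite("pics/side4.png",cv2.resize(p["frame"][60:340,140:440,::-1],None,fx=2,fy=2))
E
```

```text
time: 17.2
tool_pos: [539.9, 202.8, 251.5]
ee_rot: [-2.319, -2.119, 0.0]
ft_force: [-0.8, -0.7, -0.8]
gripper_width: 0.1
finger_force: 0.0
```

View pics/side4.png

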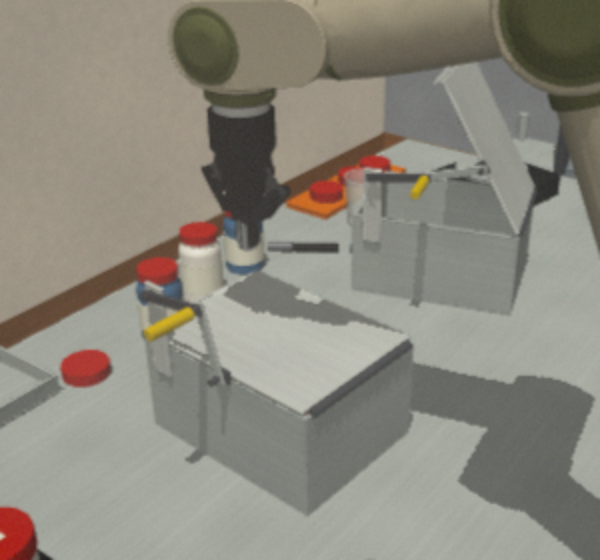

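The loaded bath's lid stays shut (crop 300,340), the spare lid is still propped open (490,150), and the gripper is clear.

```bash
python3 -c "
from cell import order
print(order.hand_in())"
```

```text
the job is handed in; nothing more can be done
None
```

The job is handed in: the loaded bath's stay was unlocked and its lid lowered fully shut, the empty bath's lid is still propped open, and the robot is clear of everything; the hand-in gave no verdict.

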